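# Tidy the reagent jars into one row on the riser shelf

### The job

Pick up the square jar left on the bench and set it down gently on the aluminium shelf, at the open (right-hand) end of the three jars already there. Slide the jars into one neat row: all four upright and square, their backs against the rear upstand, packed side by side without gaps up to the end plate on the left, the added jar last on the right. Push the three shelf jars along the shelf without lifting them, knock nothing over, and leave the round jar and everything else on the bench where they are.

Things in the scene. Friction and masses are not known exactly. Their poses are not given: they have to be found in the camera images.
- shelf: low fixed aluminium shelf, 150 mm deep (x) by 400 long (y), top surface 50 mm above the bench. Origin on the bench under its middle; x points away from the robot, y to its left, turned up to 0.16 rad. A rear upstand runs along the far edge, an end plate closes the left end; both rise 35 mm above the surface. Front edge (x = -76 mm) and right end (y = -200 mm) are open
- shelf_corner (a point): point on the shelf's surface in the far left corner, where the inner faces of the rear upstand and the end plate meet: x = +70, y = +195, z = +50 mm in the shelf's frame. The upstand's inner face is the plane x = +70 mm, the end plate's y = +195 mm
- jar_wide: closed white plastic jar, 60 mm deep (its x) by 76 mm wide (its y), 80 mm tall in all: flat-sided up to 52 mm, a round blue cap 40 mm across from 58 to 80 mm; origin at the centre of its underside, z up; 150 to 450 g; starts standing on the shelf, clear of the upstand, its depth across the shelf, turned up to 0.2 rad
- jar_mid: closed white plastic jar, 60 mm deep (its x) by 60 mm wide (its y), 80 mm tall in all: flat-sided up to 52 mm, a round blue cap 40 mm across from 58 to 80 mm; origin at the centre of its underside, z up; 150 to 450 g; starts standing on the shelf, clear of the upstand, its depth across the shelf, turned up to 0.2 rad
- jar_slim: closed white plastic jar, 60 mm deep (its x) by 50 mm wide (its y), 80 mm tall in all: flat-sided up to 52 mm, a round blue cap 40 mm across from 58 to 80 mm; origin at the centre of its underside, z up; 150 to 450 g; starts standing on the shelf, clear of the upstand, its depth across the shelf, turned up to 0.2 rad
- jar_bench: the jar to be added: square white plastic jar, 60 by 60 mm, 80 mm tall in all: flat-sided up to 52 mm, a round blue cap 40 mm across from 58 to 80 mm; origin at the centre of its underside, z up, x and y square to its sides; 150 to 400 g; starts standing on the bench, nearer the robot than the shelf, at the right or the left, turned up to 0.5 rad
- round_jar: bystander: a round white jar 62 mm across and 80 mm tall with the same blue cap, standing on the bench at the other side from jar_bench; origin at the centre of its underside
- beaker: bystander: glass beaker 60 mm across, 72 mm tall, on the bench in front of the shelf; origin at the centre of its underside
- wrench: bystander: open-ended wrench 150 mm long, lying on the bench in front of the shelf; origin at the middle of its underside
- cell: bystander: test cell of steel plates, 120 by 90 by 35 mm, lying on the bench left of the shelf; origin at the centre of its underside
- spare_cap: bystander: loose blue cap 40 mm across, 22 mm high, on the bench right of the shelf; origin at the centre of its underside
There are look-alikes about, which are no part of the job. What is shaped like the jar_slim but yellow is not meant.

How it is judged:
By the outcome, as a careful person would: the job done as asked, in the order asked, and still so for the second after the job is handed in, with the robot touching nothing.
It also fails if it takes over 70 s, if anything falls off the work surface, if the arm or the gripper's body presses on something with over 40 N, if the wrist force passes 120 N, or if a joint passes its speed limit or range.

### The arm

A 6-joint arm with a two-finger parallel gripper is mounted at the origin on the work surface. World frame = base frame: x ahead of the robot, y to its left, z up, the work surface at z = 0. Lengths are in mm, angles in rad, forces in N, time in s.
With the tool pointing down it reaches from about 300 to 825 mm from the base axis. Payload 5.4 kg.
Tool frame: the origin (TCP) lies at the very end of the fingers, on their centre line; the grasp point (between the pads) lies 19 mm behind it; z points along the fingers, y is the line along which they close (so a half turn about z gives the same grasp; the last joint's range is limited). The gripper opens to 92 mm and grips with 3 to 60 N. Pads are 20 mm wide; open, the fingers measure 128 mm over their backs; the gripper's body (75 mm by 189 mm) begins 69 mm behind the grasp point.
Start: joints at [-1.353, 0.158, 1.597, -0, 1.386, -0.21], TCP at [238.525, -523.174, 177.201] pointing down, gripper open.
Joint ranges: [-2.91, 2.91], [-0.94, 2.29], [0.18, 2.7], [-1.29, 4.43], [0.17, 2.64], [-3, 3]. Speed limits (rad/s): [2.57, 2.57, 3.14, 3.14, 3.14, 3.14].

### API

Orientations are given as a unit quaternion [w, x, y, z].
In Python, from rig import manip gives the robot as it stands.
- The arm moves only by the tool play_rows, never from a script. Its argument "plan" is a list of rows, each an object with "turn": the turn, a rotation vector about the tool's x, y, z in degrees, a list of three; "translation": the shift along the tool's x, y, z in m, a list of three; "claw": the closure, from -1 (fully open) to 1 (shut). In form: [{"turn": [wx, wy, wz], "translation": [x, y, z], "claw": claw}, ...]. A call has 1 to 10 rows; each row is the pose to reach, as a shift and turn from the pose commanded when the call began, along the tool's axes at that moment; what a row does not reach only later rows make up. A row lasts 1/8 s, in which the tool goes at most 62.5 mm and 10.7 degrees, less where a joint would pass 70% of its speed; a pose out of reach is approached as far as the arm can. A call with a gripper value outside its range is refused whole. The fingers move at their own pace and stop on an object; "grip_force" is the grip in N (left out, the last holds). Time passes only in rows, so rows that repeat a pose let the fingers close. It gives the time, the measured TCP pose, the force, the opening and the grip force at its end, in the units of the state.
- manip.state(): the state, without advancing time (a new reading comes with each control period).
- manip.read_camera(name): name is "scene" or "top" or "wrist"; returns the picture (480x640x3 uint8, red, green, blue); there is no depth.
- manip.camera_model(name): a dict with "mtx" (3x3 intrinsics, pixels), "k1" (the pictures are not rectified: a ray, as slopes to the right and down, at radius r is drawn at 1 + k1 r^2 times it, then the intrinsics apply), "eye" and "attitude" of the camera in the world; the wrist camera has in their place "tool_from_camera" (4x4, takes a point from camera to tool coordinates, whose origin is the TCP and whose axes are the flange's). Camera axes: x right, y down, z forward; pixel columns grow to the right and rows downward; lengths in mm; the calibration is good to about 2 mm. A picture is of the moment at which its call begins: read the wrist's pose just before it. camera_model takes no time and is no camera call.
- manip.finish_job(): hands the job in; it is judged then, once.
The state is a dict: "time_s": time; "q": joint angles; "joint_velocities": joint speeds; "joint_efforts": joint torques, N m; "tcp_pos": TCP position; "ee_rot": TCP orientation; "wrist_force": force on the tool from outside, world axes, zero at the start; "moment": the same for the moment, N m; "width": opening from 0.0 (shut) to 1.0 (fully open); "grip_force": force on a finger pad.
Only numpy, scipy, OpenCV 4.12 (cv2) and the standard library are available. Lean on these libraries where they do the work, as an engineer would, in place of code of your own. Each camera call takes 0.05 s, during which the arm holds its last target. There are 200 camera calls.

## Working session

There is one attempt and no reset: what is moved stays moved. The work goes in short steps, Python scripts to look and compute and a tool call to move; the robot and the scene stay as the last step left them, time stands still between calls to the robot, and variables do not carry over. Pictures are saved under pics/ and viewed, at most 10 in all, crops included, and the job is handed in when it is done.

Besides the shell and the picture viewer there is one more tool, called after "Emit:" in YAML: its name, and indented under it one key for each argument. play_rows: Moves the arm, as the interface text tells. Its arguments: {"type":"object","properties":{"plan":{"type":"array"},"grip_force":{"type":"number"}},"required":["plan"]}

```bash
mkdir -p pics
python3 - <<'E'
from rig import manip
import cv2
s=manip.state();print(s)
for n in ("scene","top"):
    im=manip.read_camera(n);cv2.imwrite(f"pics/{n}0.png",im[:,:,::-1]);m=manip.camera_model(n);print(n,m)
print(manip.camera_model("wrist"))
E
```

```text
{'time_s': 0.0, 'q': array([-1.35310342e+00,  1.59056761e-01,  1.59819692e+00,  1.41326197e-05,
        1.38617595e+00, -2.10107998e-01]), 'joint_velocities': array([ 0.00099524,  0.00051326,  0.00034725,  0.00070626,  0.0012836 ,
       -0.00089353]), 'joint_efforts': array([ 7.93825875e-04, -3.85573018e+01, -3.22108519e+01,  7.01261242e-02,
        3.78113065e-02, -1.53249962e-04]), 'tcp_pos': array([ 238.38333266, -522.51769375,  176.23232288]), 'ee_rot': array([-9.18512268e-04,  9.77210254e-01,  2.12271702e-01,  3.46164982e-06]), 'wrist_force': array([-0.6091438 ,  0.30164801,  0.15408599]), 'moment': array([0.02768859, 0.01216595, 0.03182895]), 'grip_force': 0.0, 'width': 1.0009213859305135}
scene {'mtx': array([[512.04308824,   0.        , 322.17760957],
       [  0.        , 512.04308824, 239.66628162],
       [  0.        ,   0.        ,   1.        ]]), 'k1': -0.14958467622526758, 'eye': array([ 960.04625387, -578.12339127,  776.92982422]), 'attitude': array([-0.37047189,  0.87277895,  0.29224697, -0.12489674])}
top {'mtx': array([[554.73877553,   0.        , 319.17556906],
       [  0.        , 554.73877553, 237.50393767],
       [  0.        ,   0.        ,   1.        ]]), 'k1': -0.07794808389747919, 'eye': array([ 331.86603152,   25.29077712, 1453.72110285]), 'attitude': array([-0.04678856,  0.70802544, -0.70239415,  0.05615395])}
{'mtx': array([[424.46300343,   0.        , 317.05335091],
       [  0.        , 424.46300343, 241.12369089],
       [  0.        ,   0.        ,   1.        ]]), 'k1': -0.07247029255012488, 'tool_from_camera': array([[-7.91938053e-05, -9.57253449e-01, -2.89250460e-01,
         8.43871651e+01],
       [ 9.99999861e-01, -2.26738711e-04,  4.76585649e-04,
        -2.18891693e-01],
       [-5.21797533e-04, -2.89250382e-01,  9.57253333e-01,
        -2.07151592e+02],
       [ 0.00000000e+00,  0.00000000e+00,  0.00000000e+00,
         1.00000000e+00]])}
```

View pics/top0.png

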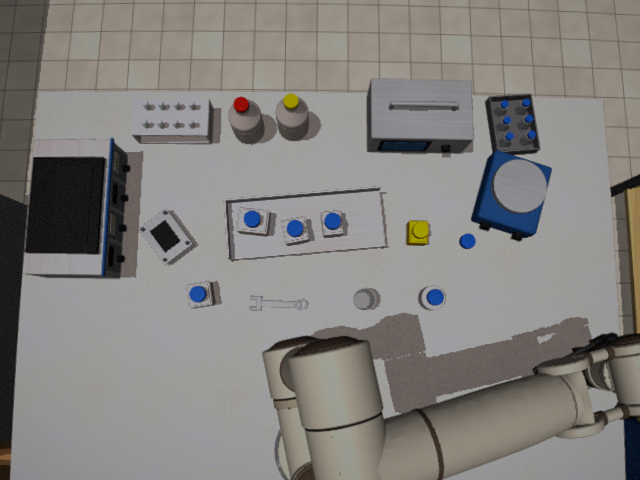

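View pics/scene0.png

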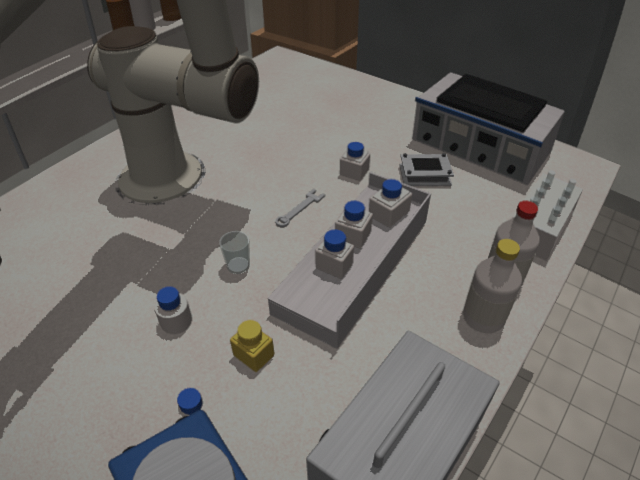

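Top view: the square white jar on the bench is at (198,294). The round jar is at (434,297) and the yellow look-alike at (418,232). The shelf jars are at (252,219), (296,230) and (333,222), with the beaker at (364,299) and the wrench at (280,303). Jar_bench candidates are (198,294), square and white with a blue cap; (434,297), round; and yellow (418,232). The first fits, so I'll confirm it in an enlarged crop and measure.

```bash
cat > h.py <<'E'
import numpy as np,cv2
from scipy.spatial.transform import Rotation as R
from rig import manip
def rot(q): return R.from_quat([q[1],q[2],q[3],q[0]]).as_matrix()
def pose(name,st=None):
    m=manip.camera_model(name)
    if name!="wrist": return m,rot(m["attitude"]),np.array(m["eye"])
    T=m["tool_from_camera"]; Rt=rot(st["ee_rot"])
    return m,Rt@T[:3,:3],Rt@T[:3,3]+st["tcp_pos"]
def cast(P,px,z):
    m,Rc,e=P; px=np.atleast_2d(px).astype(float); K=m["mtx"]
    d=(px-[K[0,2],K[1,2]])/[K[0,0],K[1,1]]; u=d.copy()
    for _ in range(20): u=d/(1+m["k1"]*(u**2).sum(1,keepdims=True))
    w=np.c_[u,np.ones(len(u))]@Rc.T
    return e+w*((z-e[2])/w[:,2])[:,None]
def proj(P,X):
    m,Rc,e=P; c=(np.atleast_2d(X)-e)@Rc; u=c[:,:2]/c[:,2:]
    u=u*(1+m["k1"]*(u**2).sum(1,keepdims=True)); K=m["mtx"]
    return u*[K[0,0],K[1,1]]+[K[0,2],K[1,2]]
def caps(im,amin=80):
    hsv=cv2.cvtColor(im,cv2.COLOR_RGB2HSV)
    mk=cv2.inRange(hsv,(100,150,60),(125,255,255))
    n,l,s,c=cv2.connectedComponentsWithStats(mk)
    return [(c[i].round(1),s[i,4]) for i in range(1,n) if s[i,4]>amin]
E
python3 - <<'E'
from h import *
P=pose("top"); im=cv2.imread("pics/top0.png")
for c,a in caps(im[:,:,::-1]):
    print(c,a,"z80",cast(P,c,80)[0,:2].round(1),"z130",cast(P,c,130)[0,:2].round(1))
cv2.imwrite("pics/crop0.png",cv2.resize(im[170:320,150:400],None,fx=3.2,fy=3.2,interpolation=cv2.INTER_CUBIC))
E
```

```text
[106.8 207.9] 266 z80 [604.7 547.7] z130 [594.7 528.7]
[504.9 203. ] 1580 z80 [ 627.2 -467.5] z130 [ 616.4 -449.5]
[544.7 170.7] 107 z80 [ 714.5 -577.7] z130 [ 700.5 -555.8]
[251.6 218.5] 206 z80 [580.3 178. ] z130 [571.3 172.5]
[332.2 220.6] 201 z80 [576.8 -24.7] z130 [567.9 -22.9]
[294.5 227.9] 202 z80 [557.3  69.8] z130 [549.1  68.2]
[467.2 240.7] 171 z80 [ 528.8 -366. ] z130 [ 521.6 -351.8]
[197.3 293.7] 194 z80 [390.5 307.8] z130 [388.4 297.6]
[435.  296.8] 189 z80 [ 387.4 -280.8] z130 [ 385.4 -269.7]
```

View pics/crop0.png

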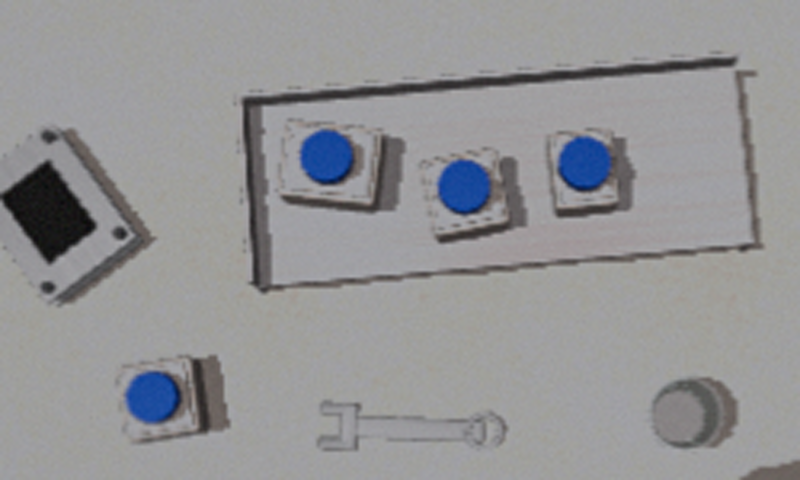

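The crop confirms it: the jar at full-picture (198,294) is square and white with a blue cap. I'll look closer with the wrist camera.

Emit:
play_rows:
  plan:
    - {"turn": [0, 0, 24.5], "translation": [0.58, -0.398, -0.074], "claw": -1}
    - {"turn": [0, 0, 24.5], "translation": [0.58, -0.398, -0.074], "claw": -1}
    - {"turn": [0, 0, 24.5], "translation": [0.58, -0.398, -0.074], "claw": -1}
    - {"turn": [0, 0, 24.5], "translation": [0.58, -0.398, -0.074], "claw": -1}
    - {"turn": [0, 0, 24.5], "translation": [0.58, -0.398, -0.074], "claw": -1}
    - {"turn": [0, 0, 24.5], "translation": [0.58, -0.398, -0.074], "claw": -1}
    - {"turn": [0, 0, 24.5], "translation": [0.58, -0.398, -0.074], "claw": -1}
    - {"turn": [0, 0, 24.5], "translation": [0.58, -0.398, -0.074], "claw": -1}
    - {"turn": [0, 0, 24.5], "translation": [0.58, -0.398, -0.074], "claw": -1}
    - {"turn": [0, 0, 24.5], "translation": [0.58, -0.398, -0.074], "claw": -1}

```text
time_s: 1.35
tcp_pos: [558.8, 10.3, 242.3]
ee_rot: [0.0, 1.0, 0.0, -0.0]
wrist_force: [-0.3, -1.3, 0.7]
width: 0.998
grip_force: 0.0
```

```bash
cat >> h.py <<'E'
def yaw(s): x=rot(s["ee_rot"])[:,0]; return np.degrees(np.arctan2(x[1],x[0]))
def go(x,y,z,yw):
    "tool-frame shift (mm) and turn to reach a down-pointing TCP pose"
    s=manip.state(); Rt=rot(s["ee_rot"]); d=Rt.T@(np.array([x,y,z])-s["tcp_pos"])
    c,n=np.cos(np.radians(yw)),np.sin(np.radians(yw))
    G=np.array([[c,n,0],[n,-c,0],[0,0,-1]])
    print("shift",d.round(1),"turn",np.degrees(R.from_matrix(Rt.T@G).as_rotvec()).round(2))
def show():
    s=manip.state(); print(round(s["time_s"],2),s["tcp_pos"].round(1),"yaw",yaw(s).round(2),"F",s["wrist_force"].round(1),"w",round(s["width"],3),"g",round(s["grip_force"],1),"q",s["q"].round(2))
E
python3 -c "
from h import *
show();go(600,80,250,0)"
```

```text
1.35 [558.8  10.3 242.3] yaw 0.02 F [-0.3 -1.3  0.7] w 0.998 g 0.0 q [-0.2   0.08  1.55 -0.    1.51  1.37]
shift [ 41.2 -69.7  -7.7] turn [0.01 0.02 0.02]
```

Emit:
play_rows:
  plan:
    - {"turn": [0, 0, 0], "translation": [0.041, -0.07, -0.008], "claw": -1}
    - {"turn": [0, 0, 0], "translation": [0.041, -0.07, -0.008], "claw": -1}
    - {"turn": [0, 0, 0], "translation": [0.041, -0.07, -0.008], "claw": -1}

```text
time_s: 1.72
tcp_pos: [599.0, 78.6, 249.8]
ee_rot: [0.0, 1.0, 0.001, -0.001]
wrist_force: [0.8, -0.3, -0.2]
width: 1.002
grip_force: 0.0
```

Run:
```python
from h import *
import pickle
s=manip.state(); im=manip.read_camera("wrist"); show()
cv2.imwrite("pics/w1.png",im[:,:,::-1]); pickle.dump((s,im),open("w1.pkl","wb"))
P=pose("wrist",s)
for c,a in caps(im,300): print(c,a,"z80",cast(P,c,80)[0,:2].round(1),"z130",cast(P,c,130)[0,:2].round(1))
```

```text
1.77 [598.7  77.5 249.9] yaw 0.01 F [-0.2  0.8  1. ] w 0.997 g 0.0 q [-0.07  0.2   1.41 -0.    1.53  1.5 ]
[202.6 252.2] 1634 z80 [558.  187.1] z130 [574.7 172.9]
[443.1 256.6] 1458 z80 [554.  -39.6] z130 [571.1 -23.7]
[330.3 277.8] 1570 z80 [532.5  66.8] z130 [552.6  68.6]
```

View pics/w1.png

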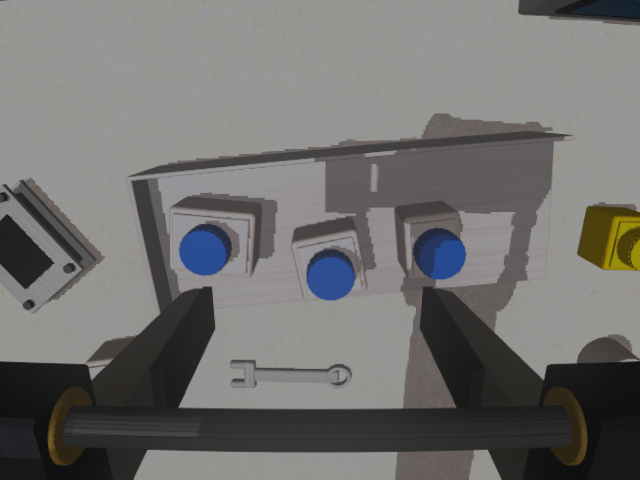

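The wrist view shows the shelf with its surface's far-left corner near (158,180), far-right near (553,139), right-front near (546,279) and left-front near (172,308). The jars' caps are at (203,252), (330,278) and (443,257).

Run:
```python
from h import *
import pickle
s,im=pickle.load(open("w1.pkl","rb")); P=pose("wrist",s)
big=cv2.resize(im[120:320,120:600],None,fx=1.66,fy=1.66,interpolation=cv2.INTER_CUBIC)
big2=cv2.convertScaleAbs(big,alpha=1.5); cv2.imwrite("pics/w1c.png",big2[:,:,::-1])
X=cast(P,[(158,180),(553,139),(546,279),(172,308)],50)[:,:2]; print(X.round(1))
print([ (np.linalg.norm(X[i]-X[(i+1)%4]).round(1), np.degrees(np.arctan2(*(X[i]-X[(i+1)%4])[::-1])).round(2)) for i in range(4)])
# top-cam corners from the crop
Pt=pose("top")
t=np.array([(265,103),(737,67),(757,248),(262,290)])/3.2+[150,170]
Y=cast(Pt,t,50)[:,:2]; print(Y.round(1))
```

```text
[[ 621.7  233.9]
 [ 662.6 -146.6]
 [ 518.6 -162. ]
 [ 485.4  233.6]]
[(np.float64(382.8), np.float64(96.13)), (np.float64(144.9), np.float64(6.1)), (np.float64(397.0), np.float64(-85.21)), (np.float64(136.3), np.float64(-179.85))]
[[ 628.1  231. ]
 [ 661.6 -150.6]
 [ 513.7 -165.2]
 [ 476.6  228.9]]
```

View pics/w1c.png

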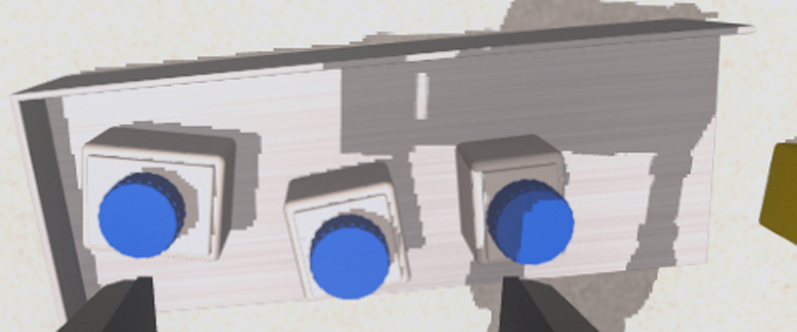

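Run:
```python
from h import *
import pickle
def edge(g,a,b,sgn,n=80,h=5):
    "subpixel edge points on profiles across guessed segment a-b; sgn: sign of dI/dn, n = right-hand normal"
    a,b=np.array(a,float),np.array(b,float); t=(b-a)/np.linalg.norm(b-a); nn=np.array([-t[1],t[0]]); o=np.arange(-h,h+.01,.25); pts=[]
    for f in np.linspace(.03,.97,n):
        c=a+f*(b-a); q=c+o[:,None]*nn
        v=cv2.remap(g,q[:,0].astype(np.float32)[None],q[:,1].astype(np.float32)[None],cv2.INTER_LINEAR)[0]
        d=np.gradient(cv2.GaussianBlur(v[None],(0,0),2)[0])*sgn; i=d.argmax()
        if d[i]>.6: pts.append(q[i])
    return np.array(pts)
def fit(X):
    for _ in range(8):
        c=X.mean(0);u=np.linalg.svd(X-c)[2][0]; r=(X-c)@np.array([-u[1],u[0]])
        k=abs(r)<max(1.0,1.5*np.median(abs(r))); X=X[k] if k.sum()>6 else X
    return c,u,np.degrees(np.arctan2(u[1],u[0]))%180,len(X),abs(r).max()
s,im=pickle.load(open("w1.pkl","rb")); Pw=pose("wrist",s); Pt=pose("top")
gw=cv2.cvtColor(im,cv2.COLOR_RGB2GRAY).astype(np.float32); gt=cv2.imread("pics/top0.png",0).astype(np.float32)
tp=lambda x,y:(150+x/3.2,170+y/3.2)
for nm,g,P,a,b,sg,z in [("wr upst bot",gw,Pw,(170,177.5),(320,161.5),1,50),("wr upst top L",gw,Pw,(140,176),(330,152),1,85),("wr right",gw,Pw,(553.5,145),(545.3,277),1,50),("wr front",gw,Pw,(470,285.5),(540,278.5),-1,50),("wr front+",gw,Pw,(470,285.5),(540,278.5),1,50),
 ("top upst bot",gt,Pt,tp(265,103),tp(730,68),1,50),("top front",gt,Pt,tp(280,287),tp(750,249),-1,50),("top right",gt,Pt,tp(740,85),tp(755,240),-1,50)]:
    e=edge(g,a,b,sg,h=4 if g is gw else 2.5)
    if len(e)<8: print(nm,"few",len(e)); continue
    c,u,an,n,r=fit(cast(P,e,z)[:,:2]); print(nm,c.round(1),round(an,2),n,r.round(2))
```

```text
wr upst bot [631.8 148.8] 95.41 80 0.57
wr upst top L [639.7 151.5] 95.47 80 0.39
wr right [ 569.3 -155.1] 5.17 39 0.48
wr front [ 515.1 -107.5] 96.11 42 0.66
wr front+ [ 516.6 -133.4] 95.59 38 0.74
top upst bot [645.3  43.5] 95.45 80 0.94
top front [500.3  28.3] 95.37 80 0.83
top right [ 583.1 -161.7] 4.96 76 0.78
```

Emit:
play_rows:
  plan:
    - {"turn": [0, 0, -95], "translation": [-0.208, -0.297, 0], "claw": -1}
    - {"turn": [0, 0, -95], "translation": [-0.208, -0.297, 0], "claw": -1}
    - {"turn": [0, 0, -95], "translation": [-0.208, -0.297, 0], "claw": -1}
    - {"turn": [0, 0, -95], "translation": [-0.208, -0.297, 0], "claw": -1}
    - {"turn": [0, 0, -95], "translation": [-0.208, -0.297, 0], "claw": -1}
    - {"turn": [0, 0, -95], "translation": [-0.208, -0.297, 0], "claw": -1}
    - {"turn": [0, 0, -95], "translation": [-0.208, -0.297, 0], "claw": -1}
    - {"turn": [0, 0, -95], "translation": [-0.208, -0.297, 0], "claw": -1}
    - {"turn": [0, 0, -95], "translation": [-0.208, -0.297, 0], "claw": -1}
    - {"turn": [0, 0, -95], "translation": [-0.208, -0.297, 0], "claw": -1}

```text
time_s: 3.02
tcp_pos: [391.6, 373.5, 250.3]
ee_rot: [0.0, 0.677, 0.736, -0.0]
wrist_force: [0.1, -0.4, 0.7]
width: 0.998
grip_force: 0.0
```

Run:
```python
from h import *
import pickle
s=manip.state(); im=manip.read_camera("wrist"); show()
pickle.dump((s,im),open("w2.pkl","wb")); P=pose("wrist",s)
for c,a in caps(im,300): print(c,a,"z80",cast(P,c,80)[0,:2].round(1))
j=proj(P,[391,308,60])[0].astype(int);print(j)
x0,y0=max(j[0]-90,0),max(j[1]-70,0); print(x0,y0)
cv2.imwrite("pics/w2c.png",cv2.convertScaleAbs(cv2.resize(im[y0:y0+140,x0:x0+180],None,fx=4,fy=4,interpolation=cv2.INTER_CUBIC),alpha=1.4)[:,:,::-1])
```

```text
3.08 [391.6 373.8 250.4] yaw 94.72 F [-0.   0.  -0.1] w 1.003 g 0.0 q [ 0.54  0.03  1.59 -0.    1.52  0.46]
[528.4  29.8] 1874 z80 [557.1 541. ]
[309.6 264.9] 669 z80 [391.4 318.4]
[308 267]
218 197
```

View pics/w2c.png

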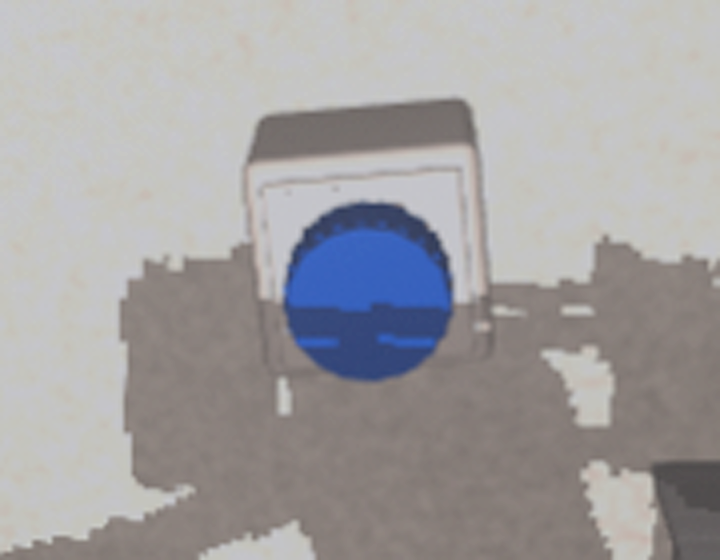

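The crop shows the square jar_bench: cap disc centred at crop (369,304), shoulder corners at (248,165), (476,145), (490,355) and (270,375).

Run:
```python
from h import *
import pickle
s,im=pickle.load(open("w2.pkl","rb")); P=pose("wrist",s)
f=lambda p:np.array(p)/4+[218,197]
print(cast(P,f([(369,304)]),80)[:,:2])
X=cast(P,f([(248,165),(476,145),(490,355),(270,375)]),52)[:,:2];print(X.round(1),X.mean(0).round(1))
for i in range(4):
    d=X[(i+1)%4]-X[i];print(np.linalg.norm(d).round(1),(np.degrees(np.arctan2(d[1],d[0]))%90).round(1))
go(*cast(P,f([(369,304)]),80)[0,:2],110,90)
```

```text
[[392.64107326 310.29675013]]
[[360.1 333.9]
 [416.2 343.7]
 [425.3 288. ]
 [369.1 277.7]] [392.7 310.8]
57.0 10.0
56.5 9.2
57.2 10.4
56.9 9.0
shift [-63.3  -4.2 140.4] turn [-0.    0.02  4.72]
```

Emit:
play_rows:
  plan:
    - {"turn": [0, 0, -5], "translation": [-0.063, -0.0043, 0.05], "claw": -1}
    - {"turn": [0, 0, -5], "translation": [-0.063, -0.0043, 0.11], "claw": -1}
    - {"turn": [0, 0, -5], "translation": [-0.063, -0.0043, 0.14], "claw": -1}
    - {"turn": [0, 0, -5], "translation": [-0.063, -0.0043, 0.19], "claw": -1}
    - {"turn": [0, 0, -5], "translation": [-0.063, -0.0043, 0.236], "claw": -1}
    - {"turn": [0, 0, -5], "translation": [-0.063, -0.0043, 0.236], "claw": -1}

```text
time_s: 3.82
tcp_pos: [389.0, 309.8, 11.2]
ee_rot: [-0.002, 0.644, 0.765, -0.004]
wrist_force: [-0.1, 0.5, 0.9]
width: 1.0
grip_force: 0.0
```

Emit:
play_rows:
  grip_force: 25
  plan:
    - {"turn": [0, 0, 0], "translation": [0, 0, 0], "claw": 1}
    - {"turn": [0, 0, 0], "translation": [0, 0, 0], "claw": 1}
    - {"turn": [0, 0, 0], "translation": [0, 0, 0], "claw": 1}
    - {"turn": [0, 0, 0], "translation": [0, 0, 0], "claw": 1}
    - {"turn": [0, 0, 0], "translation": [0, 0, 0], "claw": 1}

```text
time_s: 4.45
tcp_pos: [392.0, 312.2, 15.0]
ee_rot: [-0.0, 0.643, 0.766, -0.0]
wrist_force: [-9.6, -2.0, 12.5]
width: 0.479
grip_force: 7.3
```

```bash
python3 -c "
from h import *
show()"
```

```text
4.45 [392.  312.2  15. ] yaw 100.01 F [-9.6 -2.  12.5] w 0.479 g 7.3 q [0.43 0.17 1.94 0.   1.04 0.26]
```

Run:
```python
from h import *
im=manip.read_camera("scene"); show()
cv2.imwrite("pics/s1.png",cv2.resize(im[60:260,230:480],None,fx=3,fy=3,interpolation=cv2.INTER_CUBIC)[:,:,::-1])
```

```text
4.5 [390.9 312.   15. ] yaw 100.0 F [-10.2  -2.   13.2] w 0.439 g 8.4 q [0.43 0.16 1.94 0.   1.04 0.26]
```

View pics/s1.png

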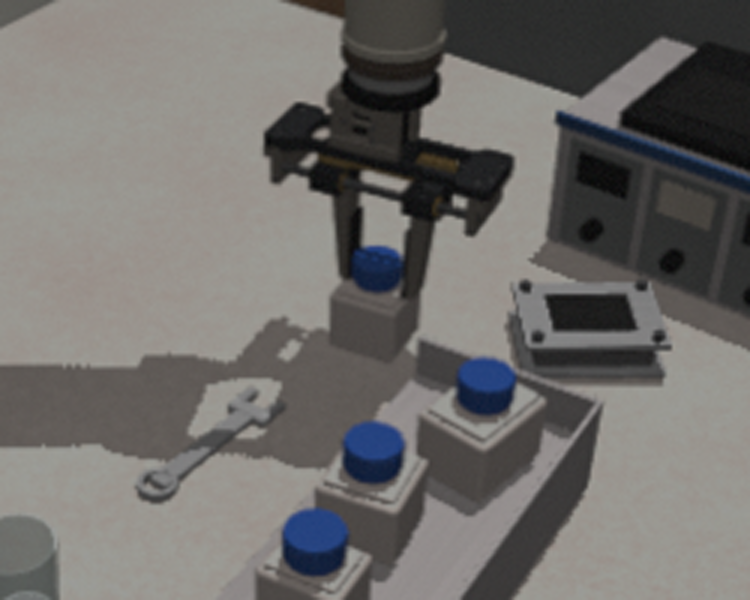

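The scene crop shows the jar still standing, cap at full pixel (356,147). The finger tips look behind or above its shoulder, so I'll check that against projections.

Run:
```python
from h import *
P=pose("scene"); f=lambda X:((proj(P,X)-[230,60])*3).round(0)
s=manip.state(); Rt=rot(s["ee_rot"])
print("tcp",f(s["tcp_pos"])); print("tips 44mm",f([s["tcp_pos"]+Rt@[0,k,0] for k in(-22,22)]),"60",f([s["tcp_pos"]+Rt@[0,k,0] for k in(-30,30)]))
print("jar cap/base/shoulder expected",f([[392.5,310.5,80],[392.5,310.5,0],[392.5,310.5,52]]))
print("cap ray z80",cast(P,np.array([[376,250]])/3+[230,60],80).round(1), "z70",cast(P,np.array([[376,262]])/3+[230,60],70).round(1))
im=manip.read_camera("top"); Pt=pose("top")
for c,a in caps(im,40):
    if a<400: print(c,a,cast(Pt,c,80)[0,:2].round(1),cast(Pt,c,130)[0,:2].round(1))
show()
```

```text
tcp [[376. 321.]]
tips 44mm [[352. 314.]
 [400. 328.]] 60 [[343. 312.]
 [408. 331.]]
jar cap/base/shoulder expected [[380. 258.]
 [376. 337.]
 [378. 286.]]
cap ray z80 [[383.7 318.2  80. ]] z70 [[385.5 316.4  70. ]]
[526.1 101.8] 56 [ 902.6 -539.1] [ 881.8 -518.5]
[504.2 103.5] 47 [ 896.2 -479.2] [ 875.6 -460.8]
[528.8 118. ] 49 [ 857.5 -543.6] [ 838.3 -522.9]
[506.6 119.7] 47 [ 851.2 -483.2] [ 832.3 -464.7]
[531.6 133.8] 52 [ 814.  -548.5] [ 796.4 -527.6]
[509.3 135.7] 48 [ 807.4 -488.1] [ 790.1 -469.4]
[106.9 207.6] 266 [605.5 547.5] [595.5 528.5]
[544.7 170.7] 106 [ 714.5 -577.7] [ 700.5 -555.8]
[251.6 218.5] 207 [580.3 178. ] [571.3 172.5]
[332.2 220.6] 201 [576.8 -24.7] [567.9 -22.9]
[294.5 227.9] 202 [557.3  69.8] [549.1  68.2]
[467.1 240.7] 170 [ 528.8 -365.8] [ 521.6 -351.5]
[202.2 292.3] 44 [394.1 295.8] [391.9 286. ]
[434.9 296.8] 190 [ 387.4 -280.5] [ 385.4 -269.4]
4.55 [390.9 312.   15.1] yaw 100.01 F [-6.5 -1.4 11.7] w 0.429 g 26.5 q [0.43 0.16 1.94 0.   1.04 0.26]
```

Run:
```python
from h import *
w=manip.read_camera("wrist"); sc=manip.read_camera("scene"); t=manip.read_camera("top")
a=cv2.resize(w[80:480,100:540],(440,400))
b=cv2.resize(sc[115:195,325:397],(360,400),interpolation=cv2.INTER_CUBIC)
c=cv2.resize(t[260:320,160:280],(400,200),interpolation=cv2.INTER_CUBIC)
m=np.zeros((600,800,3),np.uint8); m[:400,:440]=a; m[:400,440:]=b; m[400:,:400]=c
cv2.imwrite("pics/m1.png",cv2.convertScaleAbs(m,alpha=1.4)[:,:,::-1]); show()
```

```text
4.7 [390.9 312.   15. ] yaw 100.02 F [-7.8 -1.5 10.4] w 0.426 g 26.3 q [0.43 0.16 1.94 0.   1.04 0.26]
```

View pics/m1.png

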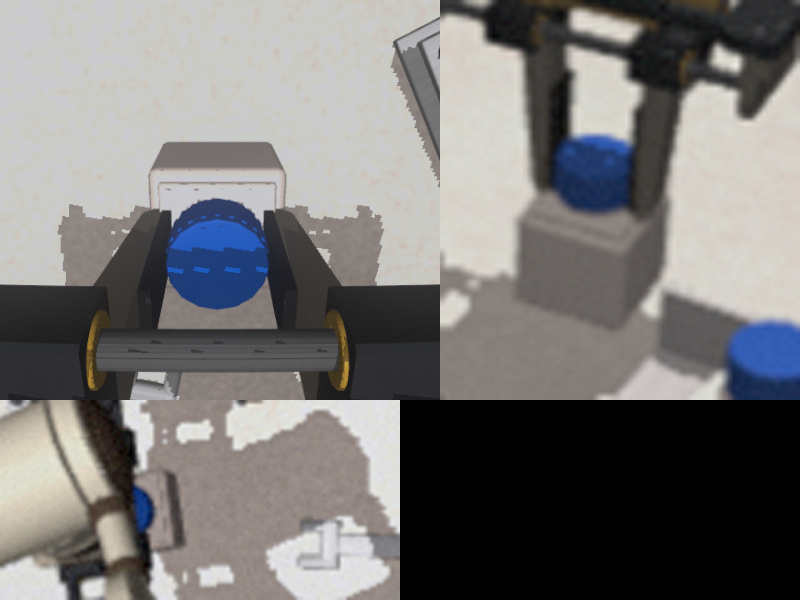

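The montage shows the fingers straddling only the cap (left panel, cap at about (217,255)), with their tips on the shoulder. So the real finger ends sit about 38 mm short of the reported TCP. The finger-tip pixels at (421,290) in the earlier wrist picture give the same offset. I'll open, go down by that much and grip the body.

Emit:
play_rows:
  grip_force: 25
  plan:
    - {"turn": [0, 0, 0], "translation": [0, 0, 0], "claw": -1}
    - {"turn": [0, 0, 0], "translation": [0, 0, 0], "claw": -1}
    - {"turn": [0, 0, 0], "translation": [0, 0, 0], "claw": -1}
    - {"turn": [0, 0, 0], "translation": [0, 0, 0], "claw": -1}
    - {"turn": [0, 0, 0], "translation": [0, 0, 0.015], "claw": -1}
    - {"turn": [0, 0, 0], "translation": [0, 0, 0.03], "claw": -1}
    - {"turn": [0, 0, 0], "translation": [0, 0, 0.034], "claw": -1}

```text
time_s: 5.58
tcp_pos: [390.4, 311.2, -21.9]
ee_rot: [-0.001, 0.643, 0.766, -0.002]
wrist_force: [-0.8, -0.8, -0.6]
width: 1.002
grip_force: 0.0
```

Run:
```python
from h import *
s=manip.state();show(); im=manip.read_camera("wrist"); P=pose("wrist",s)
np.save("w3.npy",im)
m=cv2.inRange(cv2.cvtColor(im,cv2.COLOR_RGB2HSV),(100,130,30),(125,255,255)); M=m[150:400,200:440]
ys,xs=np.nonzero(M); print(xs.min()+200,xs.max()+200,ys.min()+150,ys.max()+150)
print(proj(P,[392.5,310.5,80]))
```

```text
5.58 [390.4 311.2 -21.9] yaw 100.01 F [-0.8 -0.8 -0.6] w 1.002 g 0.0 q [0.43 0.23 1.95 0.   0.97 0.26]
252 383 321 399
[[314.74443988 408.47041658]]
```

Emit:
play_rows:
  grip_force: 25
  plan:
    - {"turn": [0, 0, 0], "translation": [0, 0, 0], "claw": 1}
    - {"turn": [0, 0, 0], "translation": [0, 0, 0], "claw": 1}
    - {"turn": [0, 0, 0], "translation": [0, 0, 0], "claw": 1}
    - {"turn": [0, 0, 0], "translation": [0, 0, 0], "claw": 1}
    - {"turn": [0, 0, 0], "translation": [0, 0, 0], "claw": 1}
    - {"turn": [0, 0, 0], "translation": [0, 0, 0], "claw": 1}

```text
time_s: 6.38
tcp_pos: [392.3, 312.2, -19.3]
ee_rot: [-0.0, 0.643, 0.766, -0.0]
wrist_force: [-2.3, -0.6, 5.1]
width: 0.653
grip_force: 25.0
```

Emit:
play_rows:
  plan:
    - {"turn": [0, 0, 0], "translation": [0, 0, -0.03], "claw": 1}
    - {"turn": [0, 0, 0], "translation": [0, 0, -0.08], "claw": 1}
    - {"turn": [0, 0, 0], "translation": [0, 0, -0.08], "claw": 1}
    - {"turn": [0, 0, 0], "translation": [0, 0, -0.08], "claw": 1}

```text
time_s: 6.88
tcp_pos: [391.5, 311.6, 59.1]
ee_rot: [-0.0, 0.643, 0.766, -0.001]
wrist_force: [-1.4, 0.0, -2.7]
width: 0.656
grip_force: 25.0
```

Run:
```python
from h import *
show(); s=manip.state()
Ps=pose("scene"); im=manip.read_camera("scene")
for c,a in caps(im,60):
    if 300<c[0]<420 and 60<c[1]<240: print(c,a)
print("expected cap if lifted with jar, mid-cap:",proj(Ps,[s["tcp_pos"]+[0,0,93]]),"if left:",proj(Ps,[390.5,311.5,71]))
cw=np.radians(5.4); xh=np.array([np.cos(cw),np.sin(cw)]); yh=np.array([-xh[1],xh[0]])
p=580*xh-163*yh; print(p); go(*p,150,95.4)
```

```text
6.88 [391.5 311.6  59.1] yaw 100.01 F [-1.4  0.  -2.7] w 0.656 g 25.0 q [ 0.43  0.1   1.91 -0.    1.13  0.26]
[357.5 119.2] 106
[391.7 186.5] 208
[354.2 208.6] 236
[334.5 238.3] 280
expected cap if lifted with jar, mid-cap: [[357.72341314 119.88320341]] if left: [[355.92708513 148.56477061]]
[ 592.76559454 -107.69377851]
shift [-447.8  125.6  -91.6] turn [-0.19  0.06  4.61]
```

Emit:
play_rows:
  plan:
    - {"turn": [0, 0, 0], "translation": [0, 0, -0.05], "claw": 1}
    - {"turn": [0, 0, 2], "translation": [-0.04, 0.011, -0.091], "claw": 1}
    - {"turn": [0, 0, 4.6], "translation": [-0.09, 0.025, -0.091], "claw": 1}
    - {"turn": [0, 0, 4.6], "translation": [-0.15, 0.042, -0.091], "claw": 1}
    - {"turn": [0, 0, 4.6], "translation": [-0.21, 0.059, -0.091], "claw": 1}
    - {"turn": [0, 0, 4.6], "translation": [-0.27, 0.076, -0.091], "claw": 1}
    - {"turn": [0, 0, 4.6], "translation": [-0.33, 0.093, -0.091], "claw": 1}
    - {"turn": [0, 0, 4.6], "translation": [-0.39, 0.11, -0.091], "claw": 1}
    - {"turn": [0, 0, 4.6], "translation": [-0.445, 0.1256, -0.091], "claw": 1}
    - {"turn": [0, 0, 4.6], "translation": [-0.445, 0.1256, -0.091], "claw": 1}

```text
time_s: 8.18
tcp_pos: [593.0, -107.7, 148.3]
ee_rot: [-0.002, 0.675, 0.738, -0.001]
wrist_force: [-0.4, 0.1, -3.1]
width: 0.648
grip_force: 25.0
```

Emit:
play_rows:
  plan:
    - {"turn": [0, 0, 0], "translation": [0, 0, 0], "claw": 1}
    - {"turn": [0, 0, 0], "translation": [0, 0, 0], "claw": 1}

```text
time_s: 8.43
tcp_pos: [592.6, -102.8, 150.5]
ee_rot: [-0.001, 0.672, 0.74, -0.0]
wrist_force: [-0.8, 0.3, -2.9]
width: 0.652
grip_force: 25.0
```

Run:
```python
from h import *
show(); go(592.5,-104.7,36,95.4)
```

```text
8.43 [ 592.6 -102.8  150.5] yaw 95.49 F [-0.8  0.3 -2.9] w 0.652 g 25.0 q [-0.37  0.25  1.55  0.    1.35 -0.47]
shift [-2.000e+00 -1.000e-01  1.145e+02] turn [-0.09 -0.06  0.09]
```

Emit:
play_rows:
  plan:
    - {"turn": [0, 0, 0], "translation": [-0.002, 0, 0.05], "claw": 1}
    - {"turn": [0, 0, 0], "translation": [-0.002, 0, 0.1], "claw": 1}
    - {"turn": [0, 0, 0], "translation": [-0.002, 0, 0.112], "claw": 1}
    - {"turn": [0, 0, 0], "translation": [-0.002, 0, 0.115], "claw": 1}
    - {"turn": [0, 0, 0], "translation": [-0.002, 0, 0.117], "claw": 1}
    - {"turn": [0, 0, 0], "translation": [-0.002, 0, 0.119], "claw": 1}
    - {"turn": [0, 0, 0], "translation": [-0.002, 0, 0.119], "claw": 1}

```text
time_s: 9.3
tcp_pos: [594.2, -106.5, 33.3]
ee_rot: [0.001, 0.673, 0.74, 0.0]
wrist_force: [-0.7, 0.3, -2.9]
width: 0.652
grip_force: 25.0
```

Emit:
play_rows:
  plan:
    - {"turn": [0, 0, 0], "translation": [0, 0, 0.001], "claw": 1}
    - {"turn": [0, 0, 0], "translation": [0, 0, 0.002], "claw": 1}
    - {"turn": [0, 0, 0], "translation": [0, 0, 0.002], "claw": 1}

```text
time_s: 9.68
tcp_pos: [593.8, -106.4, 30.8]
ee_rot: [0.0, 0.673, 0.74, 0.0]
wrist_force: [-1.2, -0.4, 0.5]
width: 0.651
grip_force: 25.0
```

Emit:
play_rows:
  plan:
    - {"turn": [0, 0, 0], "translation": [0, 0, 0], "claw": -0.48}
    - {"turn": [0, 0, 0], "translation": [0, 0, 0], "claw": -0.48}
    - {"turn": [0, 0, 0], "translation": [0, 0, 0], "claw": -0.48}
    - {"turn": [0, 0, 0], "translation": [0, 0, -0.02], "claw": -0.48}
    - {"turn": [0, 0, 0], "translation": [0, 0, -0.06], "claw": -0.48}
    - {"turn": [0, 0, 0], "translation": [0, 0, -0.12], "claw": -0.48}
    - {"turn": [0, 0, 0], "translation": [0, 0, -0.18], "claw": -0.48}
    - {"turn": [0, 0, 0], "translation": [0, 0, -0.22], "claw": -0.48}
    - {"turn": [0, 0, 0], "translation": [0, 0, -0.22], "claw": -0.48}
    - {"turn": [0, 0, 0], "translation": [0, 0, -0.22], "claw": -0.48}

```text
time_s: 10.92
tcp_pos: [593.3, -106.1, 250.4]
ee_rot: [-0.0, 0.673, 0.74, -0.0]
wrist_force: [0.8, 0.6, -1.2]
width: 0.738
grip_force: 0.0
```

Run:
```python
from h import *
show(); im=manip.read_camera("scene"); cv2.imwrite("pics/s2.png",im[:,:,::-1])
P=pose("scene")
for c,a in caps(im,60): print(c,a,cast(P,c,122)[0,:2].round(1))
cw=np.radians(5.4); xh=np.array([np.cos(cw),np.sin(cw)]); yh=np.array([-xh[1],xh[0]])
```

```text
10.93 [ 593.3 -106.1  250.4] yaw 95.41 F [ 0.8  0.6 -1.2] w 0.738 g 0.0 q [-0.38  0.19  1.41 -0.    1.53 -0.47]
[391.4 188.1] 268 [571.9 171.5]
[353.8 210.3] 297 [549.7  66.5]
[334.5 240. ] 351 [568.8 -24. ]
[317.2 273.6] 416 [ 594.1 -109.4]
[167.6 298. ] 362 [ 428.3 -304.6]
[172.9 437. ] 2423 [ 620.6 -465.5]
```

Jar set down gently (the contact force only just appeared). Next I turn the tool square to the shelf and push each jar back against the upstand with both finger ends.

Emit:
play_rows:
  plan:
    - {"turn": [0, 0, 90], "translation": [0, -0.058, 0], "claw": 0.7}
    - {"turn": [0, 0, 90], "translation": [0, -0.058, 0], "claw": 0.7}
    - {"turn": [0, 0, 90], "translation": [0, -0.058, 0], "claw": 0.7}
    - {"turn": [0, 0, 90], "translation": [0, -0.058, 0], "claw": 0.7}
    - {"turn": [0, 0, 90], "translation": [0, -0.058, 0], "claw": 0.7}
    - {"turn": [0, 0, 90], "translation": [0, -0.058, 0], "claw": 0.7}
    - {"turn": [0, 0, 90], "translation": [0, -0.058, 0], "claw": 0.7}
    - {"turn": [0, 0, 90], "translation": [0, -0.058, 0], "claw": 0.7}
    - {"turn": [0, 0, 90], "translation": [0, -0.058, 0], "claw": 0.7}
    - {"turn": [0, 0, 90], "translation": [0, -0.058, 0], "claw": 0.7}

```text
time_s: 12.22
tcp_pos: [535.0, -111.4, 248.8]
ee_rot: [-0.001, 0.999, 0.048, -0.001]
wrist_force: [0.5, -0.8, 0.1]
width: 0.15
grip_force: 0.0
```

```bash
cat >> h.py <<'E'
cw=np.radians(5.4); xh=np.array([np.cos(cw),np.sin(cw)]); yh=np.array([-xh[1],xh[0]])
def uv(p): p=np.asarray(p)[:2]; return np.round([p@xh,p@yh],1)
def goal(u,v,z,yw): go(*(u*xh+v*yh),z,yw)
E
python3 - <<'E'
from h import *
show(); print(uv(manip.state()["tcp_pos"])); goal(523,-162,24,5.4)
E
```

```text
12.22 [ 535.  -111.4  248.8] yaw 5.46 F [ 0.5 -0.8  0.1] w 0.15 g 0.0 q [-0.43  0.05  1.58  0.    1.52  1.05]
[ 522.2 -161.2]
shift [  1.5   1.1 224.8] turn [-0.09  0.16  0.06]
```

Emit:
play_rows:
  plan:
    - {"turn": [0, 0, 0], "translation": [0, 0, 0.06], "claw": 0.7}
    - {"turn": [0, 0, 0], "translation": [0, 0, 0.12], "claw": 0.7}
    - {"turn": [0, 0, 0], "translation": [0, 0, 0.18], "claw": 0.7}
    - {"turn": [0, 0, 0], "translation": [0, 0, 0.215], "claw": 0.7}
    - {"turn": [0, 0, 0], "translation": [0, 0, 0.225], "claw": 0.7}
    - {"turn": [0, 0, 0], "translation": [0, 0, 0.225], "claw": 0.7}
    - {"turn": [0, 0, 0], "translation": [0, 0, 0.225], "claw": 0.7}

```text
time_s: 13.1
tcp_pos: [537.5, -112.5, 27.5]
ee_rot: [0.001, 0.999, 0.047, 0.002]
wrist_force: [0.1, 0.0, 0.4]
width: 0.149
grip_force: 0.0
```

Emit:
play_rows:
  plan:
    - {"turn": [0, 0, 0], "translation": [0.01, 0, 0], "claw": 0.7}
    - {"turn": [0, 0, 0], "translation": [0.02, 0, 0], "claw": 0.7}
    - {"turn": [0, 0, 0], "translation": [0.026, 0, 0], "claw": 0.7}
    - {"turn": [0, 0, 0], "translation": [0.032, 0, 0], "claw": 0.7}
    - {"turn": [0, 0, 0], "translation": [0.038, 0, 0], "claw": 0.7}
    - {"turn": [0, 0, 0], "translation": [0.044, 0, 0], "claw": 0.7}
    - {"turn": [0, 0, 0], "translation": [0.048, 0, 0], "claw": 0.7}

```text
time_s: 13.98
tcp_pos: [584.0, -107.2, 25.4]
ee_rot: [-0.0, 0.999, 0.047, -0.0]
wrist_force: [-2.6, -0.2, 2.6]
width: 0.149
grip_force: 1.5
```

Run:
```python
from h import *
show(); print(uv(manip.state()["tcp_pos"]))
```

```text
13.97 [ 584.  -107.2   25.4] yaw 5.42 F [-2.6 -0.2  2.6] w 0.149 g 1.5 q [-0.38  0.37  1.67 -0.    1.11  1.09]
[ 571.3 -161.7]
```

Emit:
play_rows:
  plan:
    - {"turn": [0, 0, 0], "translation": [0.002, 0, 0], "claw": 0.7}
    - {"turn": [0, 0, 0], "translation": [0.004, 0, 0], "claw": 0.7}
    - {"turn": [0, 0, 0], "translation": [0.005, 0, 0], "claw": 0.7}

```text
time_s: 14.35
tcp_pos: [588.1, -106.8, 25.4]
ee_rot: [-0.0, 0.999, 0.047, -0.001]
wrist_force: [-6.8, -1.7, 5.7]
width: 0.146
grip_force: 3.4
```

Emit:
play_rows:
  plan:
    - {"turn": [0, 0, 0], "translation": [0.002, 0, 0], "claw": 0.7}
    - {"turn": [0, 0, 0], "translation": [0.003, 0, 0], "claw": 0.7}

```text
time_s: 14.6
tcp_pos: [587.6, -106.8, 25.4]
ee_rot: [-0.0, 0.999, 0.048, -0.005]
wrist_force: [-19.3, -2.0, 14.2]
width: 0.152
grip_force: 10.1
```

Run:
```python
from h import *
show(); print(uv(manip.state()["tcp_pos"]))
```

```text
14.6 [ 587.6 -106.8   25.4] yaw 5.45 F [-19.3  -2.   14.2] w 0.152 g 10.1 q [-0.38  0.38  1.65 -0.    1.12  1.1 ]
[ 575.  -161.7]
```

Emit:
play_rows:
  plan:
    - {"turn": [0, 0, 0], "translation": [-0.03, 0, 0], "claw": 0.7}
    - {"turn": [0, 0, 0], "translation": [-0.07, 0, 0], "claw": 0.7}
    - {"turn": [0, 0, 0], "translation": [-0.07, -0.04, 0], "claw": 0.7}
    - {"turn": [0, 0, 0], "translation": [-0.07, -0.085, 0], "claw": 0.7}
    - {"turn": [0, 0, 0], "translation": [-0.07, -0.085, 0], "claw": 0.7}
    - {"turn": [0, 0, 0], "translation": [-0.058, -0.085, 0], "claw": 0.7}
    - {"turn": [0, 0, 0], "translation": [-0.05, -0.085, 0], "claw": 0.7}
    - {"turn": [0, 0, 0], "translation": [-0.043, -0.085, 0], "claw": 0.7}
    - {"turn": [0, 0, 0], "translation": [-0.036, -0.085, 0], "claw": 0.7}
    - {"turn": [0, 0, 0], "translation": [-0.029, -0.085, 0], "claw": 0.7}

```text
time_s: 15.85
tcp_pos: [555.2, -24.8, 25.4]
ee_rot: [0.0, 0.999, 0.047, -0.0]
wrist_force: [-2.0, 0.5, 2.7]
width: 0.151
grip_force: 1.6
```

Emit:
play_rows:
  plan:
    - {"turn": [0, 0, 0], "translation": [0.007, 0, 0], "claw": 0.7}
    - {"turn": [0, 0, 0], "translation": [0.014, 0, 0], "claw": 0.7}
    - {"turn": [0, 0, 0], "translation": [0.021, 0, 0], "claw": 0.7}
    - {"turn": [0, 0, 0], "translation": [0.025, 0, 0], "claw": 0.7}
    - {"turn": [0, 0, 0], "translation": [0.028, 0, 0], "claw": 0.7}
    - {"turn": [0, 0, 0], "translation": [0.028, 0, 0], "claw": 0.7}

```text
time_s: 16.6
tcp_pos: [579.5, -22.2, 25.4]
ee_rot: [0.0, 0.999, 0.048, -0.004]
wrist_force: [-15.1, -2.4, 11.0]
width: 0.151
grip_force: 7.7
```

Run:
```python
from h import *
show(); print(uv(manip.state()["tcp_pos"]))
```

```text
16.6 [579.5 -22.2  25.4] yaw 5.45 F [-15.1  -2.4  11. ] w 0.151 g 7.7 q [-0.25  0.34  1.7  -0.    1.11  1.23]
[574.8 -76.7]
```

Emit:
play_rows:
  plan:
    - {"turn": [0, 0, 0], "translation": [-0.04, 0, 0], "claw": 0.7}
    - {"turn": [0, 0, 0], "translation": [-0.082, 0, 0], "claw": 0.7}
    - {"turn": [0, 0, 0], "translation": [-0.082, -0.045, 0], "claw": 0.7}
    - {"turn": [0, 0, 0], "translation": [-0.082, -0.093, 0], "claw": 0.7}
    - {"turn": [0, 0, 0], "translation": [-0.082, -0.093, 0], "claw": 0.7}
    - {"turn": [0, 0, 0], "translation": [-0.072, -0.093, 0], "claw": 0.7}
    - {"turn": [0, 0, 0], "translation": [-0.064, -0.093, 0], "claw": 0.7}
    - {"turn": [0, 0, 0], "translation": [-0.056, -0.093, 0], "claw": 0.7}
    - {"turn": [0, 0, 0], "translation": [-0.049, -0.093, 0], "claw": 0.7}
    - {"turn": [0, 0, 0], "translation": [-0.042, -0.093, 0], "claw": 0.7}

```text
time_s: 17.85
tcp_pos: [532.4, 66.4, 25.3]
ee_rot: [0.0, 0.999, 0.047, -0.0]
wrist_force: [-2.9, 0.3, 0.3]
width: 0.15
grip_force: 1.1
```

Emit:
play_rows:
  plan:
    - {"turn": [0, 0, 0], "translation": [0.007, 0, 0], "claw": 0.7}
    - {"turn": [0, 0, 0], "translation": [0.014, 0, 0], "claw": 0.7}
    - {"turn": [0, 0, 0], "translation": [0.021, 0, 0], "claw": 0.7}
    - {"turn": [0, 0, 0], "translation": [0.028, 0, 0], "claw": 0.7}
    - {"turn": [0, 0, 0], "translation": [0.034, 0, 0], "claw": 0.7}
    - {"turn": [0, 0, 0], "translation": [0.038, 0, 0], "claw": 0.7}
    - {"turn": [0, 0, 0], "translation": [0.042, 0, 0], "claw": 0.7}
    - {"turn": [0, 0, 0], "translation": [0.042, 0, 0], "claw": 0.7}

```text
time_s: 18.85
tcp_pos: [570.6, 70.3, 25.3]
ee_rot: [0.0, 0.999, 0.048, -0.004]
wrist_force: [-13.2, -3.1, 9.4]
width: 0.149
grip_force: 7.2
```

Run:
```python
from h import *
show(); print(uv(manip.state()["tcp_pos"]))
```

```text
18.85 [570.6  70.3  25.3] yaw 5.45 F [-13.2  -3.1   9.4] w 0.149 g 7.2 q [-0.09  0.33  1.71 -0.    1.11  1.39]
[574.6  16.3]
```

Emit:
play_rows:
  plan:
    - {"turn": [0, 0, 0], "translation": [-0.03, 0, 0], "claw": 0.7}
    - {"turn": [0, 0, 0], "translation": [-0.05, -0.02, 0], "claw": 0.7}
    - {"turn": [0, 0, 0], "translation": [-0.05, -0.06, 0], "claw": 0.7}
    - {"turn": [0, 0, 0], "translation": [-0.05, -0.102, 0], "claw": 0.7}
    - {"turn": [0, 0, 0], "translation": [-0.05, -0.102, 0], "claw": 0.7}
    - {"turn": [0, 0, 0], "translation": [-0.042, -0.102, 0], "claw": 0.7}
    - {"turn": [0, 0, 0], "translation": [-0.035, -0.102, 0], "claw": 0.7}
    - {"turn": [0, 0, 0], "translation": [-0.028, -0.102, 0], "claw": 0.7}
    - {"turn": [0, 0, 0], "translation": [-0.021, -0.102, 0], "claw": 0.7}
    - {"turn": [0, 0, 0], "translation": [-0.014, -0.102, 0], "claw": 0.7}

```text
time_s: 20.1
tcp_pos: [550.8, 170.6, 25.4]
ee_rot: [0.0, 0.999, 0.047, -0.0]
wrist_force: [-0.6, -0.2, 0.2]
width: 0.153
grip_force: 0.9
```

Emit:
play_rows:
  plan:
    - {"turn": [0, 0, 0], "translation": [0.006, 0, 0], "claw": 0.7}
    - {"turn": [0, 0, 0], "translation": [0.01, 0, 0], "claw": 0.7}
    - {"turn": [0, 0, 0], "translation": [0.014, 0, 0], "claw": 0.7}
    - {"turn": [0, 0, 0], "translation": [0.014, 0, 0], "claw": 0.7}

```text
time_s: 20.6
tcp_pos: [560.7, 171.9, 25.3]
ee_rot: [0.0, 0.999, 0.048, -0.004]
wrist_force: [-14.1, -3.5, 11.8]
width: 0.15
grip_force: 7.5
```

Run:
```python
from h import *
show(); print(uv(manip.state()["tcp_pos"]))
P=pose("scene"); im=manip.read_camera("scene")
for c,a in caps(im,60): print(c,a,uv(cast(P,c,122)[0]))
P=pose("top"); im=manip.read_camera("top")
for c,a in caps(im,60): print(c,a,uv(cast(P,c,130)[0]))
```

```text
20.6 [560.7 171.9  25.3] yaw 5.46 F [-14.1  -3.5  11.8] w 0.15 g 7.5 q [ 0.09  0.36  1.68 -0.    1.12  1.57]
[574.4 118.4]
[406.5 190.1] 230 [615.  127.5]
[382.  221.4] 271 [615.4  14.4]
[359.1 249.8] 340 [614.9 -76.1]
[334.9 280.8] 387 [ 615.6 -163.1]
[167.4 296.8] 311 [ 395.6 -341.8]
[172.7 437.4] 2348 [ 574.2 -522.4]
[106.8 208.2] 268 [641.1 470.4]
[504.9 203.1] 1586 [ 571.1 -505.5]
[544.7 170.8] 109 [ 644.9 -619.2]
[365.6 197. ] 198 [ 614.6 -162.9]
[330.5 199.8] 200 [614.9 -76.8]
[294.1 202.8] 178 [614.9  12.2]
[467.2 240.7] 169 [ 486.2 -399.3]
[435.  296.8] 191 [ 358.3 -304.7]
```

Emit:
play_rows:
  plan:
    - {"turn": [0, 0, 0], "translation": [-0.03, 0, 0], "claw": 0.78}
    - {"turn": [0, 0, 0], "translation": [-0.03, 0, -0.06], "claw": 0.78}
    - {"turn": [0, 0, 0], "translation": [-0.03, 0, -0.11], "claw": 0.78}
    - {"turn": [0, 0, -10], "translation": [-0.01, 0.04, -0.11], "claw": 0.78}
    - {"turn": [0, 0, -20], "translation": [0.015, 0.09, -0.11], "claw": 0.78}
    - {"turn": [0, 0, -30], "translation": [0.036, 0.14, -0.11], "claw": 0.78}
    - {"turn": [0, 0, -40], "translation": [0.036, 0.195, -0.11], "claw": 0.78}
    - {"turn": [0, 0, -50], "translation": [0.036, 0.25, -0.11], "claw": 0.78}
    - {"turn": [0, 0, -60], "translation": [0.036, 0.3, -0.11], "claw": 0.78}
    - {"turn": [0, 0, -70], "translation": [0.036, 0.345, -0.11], "claw": 0.78}

```text
time_s: 21.95
tcp_pos: [633.2, -169.9, 135.6]
ee_rot: [0.001, 0.79, 0.614, 0.0]
wrist_force: [0.3, 0.5, 0.7]
width: 0.109
grip_force: 0.0
```

Emit:
play_rows:
  plan:
    - {"turn": [0, 0, -10], "translation": [0, 0, 0], "claw": 0.78}
    - {"turn": [0, 0, -20], "translation": [0, 0, 0], "claw": 0.78}
    - {"turn": [0, 0, -20], "translation": [0, 0, 0], "claw": 0.78}
    - {"turn": [0, 0, -20], "translation": [0, 0, 0], "claw": 0.78}

```text
time_s: 22.45
tcp_pos: [632.9, -167.8, 135.5]
ee_rot: [0.0, 0.674, 0.739, 0.0]
wrist_force: [-1.1, -0.2, -0.1]
width: 0.111
grip_force: 0.0
```

Run:
```python
from h import *
show(); print(uv(manip.state()["tcp_pos"])); goal(614,-225,24,95.4)
```

```text
22.45 [ 632.9 -167.8  135.5] yaw 95.26 F [-1.1 -0.2 -0.1] w 0.111 g 0.0 q [-0.44  0.39  1.4   0.    1.35 -0.54]
[ 614.3 -226.6]
shift [  1.6  -0.3 111.5] turn [ 0.03  0.01 -0.14]
```

Emit:
play_rows:
  plan:
    - {"turn": [0, 0, -0.1], "translation": [0, 0, 0.05], "claw": 0.78}
    - {"turn": [0, 0, -0.1], "translation": [0, 0, 0.1], "claw": 0.78}
    - {"turn": [0, 0, -0.1], "translation": [0, 0, 0.111], "claw": 0.78}
    - {"turn": [0, 0, -0.1], "translation": [0.005, 0, 0.111], "claw": 0.78}
    - {"turn": [0, 0, -0.1], "translation": [0.016, 0, 0.111], "claw": 0.78}
    - {"turn": [0, 0, -0.1], "translation": [0.024, 0, 0.111], "claw": 0.78}
    - {"turn": [0, 0, -0.1], "translation": [0.032, 0, 0.111], "claw": 0.78}
    - {"turn": [0, 0, -0.1], "translation": [0.04, 0, 0.111], "claw": 0.78}
    - {"turn": [0, 0, -0.1], "translation": [0.048, 0, 0.111], "claw": 0.78}
    - {"turn": [0, 0, -0.1], "translation": [0.056, 0, 0.111], "claw": 0.78}

```text
time_s: 23.7
tcp_pos: [627.4, -112.0, 24.6]
ee_rot: [0.0, 0.672, 0.74, -0.0]
wrist_force: [1.1, -4.0, 3.3]
width: 0.109
grip_force: 2.2
```

Emit:
play_rows:
  plan:
    - {"turn": [0, 0, 0], "translation": [0.008, 0, 0], "claw": 0.78}
    - {"turn": [0, 0, 0], "translation": [0.016, 0, 0], "claw": 0.78}
    - {"turn": [0, 0, 0], "translation": [0.024, 0, 0], "claw": 0.78}
    - {"turn": [0, 0, 0], "translation": [0.032, 0, 0], "claw": 0.78}
    - {"turn": [0, 0, 0], "translation": [0.04, 0, 0], "claw": 0.78}
    - {"turn": [0, 0, 0], "translation": [0.048, 0, 0], "claw": 0.78}
    - {"turn": [0, 0, 0], "translation": [0.056, 0, 0], "claw": 0.78}
    - {"turn": [0, 0, 0], "translation": [0.064, 0, 0], "claw": 0.78}
    - {"turn": [0, 0, 0], "translation": [0.072, 0, 0], "claw": 0.78}
    - {"turn": [0, 0, 0], "translation": [0.072, 0, 0], "claw": 0.78}

```text
time_s: 24.95
tcp_pos: [620.2, -39.5, 24.3]
ee_rot: [-0.0, 0.672, 0.74, 0.0]
wrist_force: [0.7, -2.7, 1.9]
width: 0.113
grip_force: 1.1
```

```bash
cat > st.py <<'E'
from h import *
show(); print(uv(manip.state()["tcp_pos"]))
P=pose("scene"); im=manip.read_camera("scene")
for c,a in caps(im,60): print(c,a,uv(cast(P,c,122)[0]))
P=pose("top"); im=manip.read_camera("top")
for c,a in caps(im,60):
    q=uv(cast(P,c,130)[0])
    if 590<q[0]<640 and abs(q[1])<250: print("top",c,a,q)
E
python3 st.py
```

```text
24.95 [620.2 -39.5  24.3] yaw 95.54 F [ 0.7 -2.7  1.9] w 0.113 g 1.1 q [-0.26  0.43  1.58  0.    1.13 -0.36]
[613.8 -97.7]
[406.1 190.8] 265 [615.3 124.9]
[386.8 214.9] 454 [614.9  36.2]
[167.5 297.8] 351 [ 397.2 -343.4]
[173.6 436.8] 2459 [ 574.6 -521. ]
top [322.1 200.8] 157 [614.1 -56.1]
top [298.4 201.9] 147 [616.2   1.6]
top [277.7 204.3] 203 [614.6  52.3]
top [248.  206.7] 202 [614.8 124.7]
```

Emit:
play_rows:
  plan:
    - {"turn": [0, 0, 0], "translation": [0.006, 0, 0], "claw": 0.78}
    - {"turn": [0, 0, 0], "translation": [0.012, 0, 0], "claw": 0.78}
    - {"turn": [0, 0, 0], "translation": [0.018, 0, 0], "claw": 0.78}
    - {"turn": [0, 0, 0], "translation": [0.022, 0, 0], "claw": 0.78}
    - {"turn": [0, 0, 0], "translation": [0.022, 0, 0], "claw": 0.78}

```text
time_s: 25.68
tcp_pos: [617.8, -18.7, 24.0]
ee_rot: [-0.0, 0.672, 0.74, -0.0]
wrist_force: [1.3, -3.8, 0.8]
width: 0.11
grip_force: 2.2
```

Emit:
play_rows:
  plan:
    - {"turn": [0, 0, 0], "translation": [0.002, 0, 0], "claw": 0.78}
    - {"turn": [0, 0, 0], "translation": [0.004, 0, 0], "claw": 0.78}
    - {"turn": [0, 0, 0], "translation": [0.004, 0, 0], "claw": 0.78}

```text
time_s: 26.05
tcp_pos: [617.4, -15.1, 23.9]
ee_rot: [-0.0, 0.672, 0.74, -0.001]
wrist_force: [0.8, -4.8, -0.1]
width: 0.106
grip_force: 2.7
```

```bash
python3 st.py
```

```text
26.05 [617.4 -15.1  23.9] yaw 95.5 F [ 0.8 -4.8 -0.1] w 0.106 g 2.7 q [-0.22  0.42  1.59 -0.    1.13 -0.31]
[613.3 -73.2]
[410.1 185.5] 268 [614.9 145.6]
[392.7 207.2] 414 [614.5  63.2]
[167.6 297.8] 353 [ 397.4 -343.3]
[173.2 437. ] 2466 [ 574.3 -521.6]
top [311.1 201.9] 167 [613.6 -29.2]
top [287.9 202.5] 127 [616.9  27.2]
top [267.7 205.3] 203 [614.2  76.7]
top [239.8 207.5] 202 [614.5 144.7]
```

Emit:
play_rows:
  plan:
    - {"turn": [0, 0, 0], "translation": [0.002, 0, 0], "claw": 0.78}
    - {"turn": [0, 0, 0], "translation": [0.003, 0, 0], "claw": 0.78}
    - {"turn": [0, 0, 0], "translation": [0.003, 0, 0], "claw": 0.78}

```text
time_s: 26.52
tcp_pos: [617.2, -13.2, 24.0]
ee_rot: [0.0, 0.672, 0.74, -0.001]
wrist_force: [1.0, -8.3, 0.1]
width: 0.111
grip_force: 4.3
```

Emit:
play_rows:
  plan:
    - {"turn": [0, 0, 0], "translation": [0.002, 0, 0], "claw": 0.78}
    - {"turn": [0, 0, 0], "translation": [0.003, 0, 0], "claw": 0.78}
    - {"turn": [0, 0, 0], "translation": [0.003, 0, 0], "claw": 0.78}

```text
time_s: 26.9
tcp_pos: [617.5, -13.4, 24.3]
ee_rot: [0.002, 0.672, 0.74, -0.003]
wrist_force: [0.2, -18.1, -0.4]
width: 0.107
grip_force: 8.9
```

Emit:
play_rows:
  plan:
    - {"turn": [0, 0, 0], "translation": [-0.03, 0, 0], "claw": 0.78}
    - {"turn": [0, 0, 0], "translation": [-0.035, 0, -0.05], "claw": 0.78}
    - {"turn": [0, 0, 0], "translation": [-0.035, 0, -0.11], "claw": 0.78}
    - {"turn": [0, 0, 10.5], "translation": [-0.01, 0, -0.16], "claw": 0.78}
    - {"turn": [0, 0, 21], "translation": [0.03, 0, -0.2], "claw": 0.78}
    - {"turn": [0, 0, 31.5], "translation": [0.07, 0, -0.226], "claw": 0.78}
    - {"turn": [0, 0, 42], "translation": [0.11, 0, -0.226], "claw": 0.78}
    - {"turn": [0, 0, 52.5], "translation": [0.137, 0, -0.226], "claw": 0.78}
    - {"turn": [0, 0, 63], "translation": [0.137, 0, -0.226], "claw": 0.78}
    - {"turn": [0, 0, 73.5], "translation": [0.137, 0, -0.226], "claw": 0.78}

```text
time_s: 28.15
tcp_pos: [603.0, 129.4, 249.3]
ee_rot: [-0.001, 0.982, 0.189, -0.001]
wrist_force: [-0.8, -0.4, 0.3]
width: 0.111
grip_force: 0.0
```

Emit:
play_rows:
  plan:
    - {"turn": [0, 0, 10.5], "translation": [0, 0, 0], "claw": 0.78}
    - {"turn": [0, 0, 16.5], "translation": [0, 0, 0], "claw": 0.78}
    - {"turn": [0, 0, 16.5], "translation": [0, 0, 0], "claw": 0.78}

```text
time_s: 28.52
tcp_pos: [603.3, 128.6, 249.5]
ee_rot: [-0.001, 0.999, 0.049, -0.001]
wrist_force: [0.0, 0.2, 0.3]
width: 0.111
grip_force: 0.0
```

```bash
python3 st.py
python3 - <<'E'
from h import *
s=manip.state(); im=manip.read_camera("wrist"); P=pose("wrist",s)
for c,a in caps(im,300): print(c,a,uv(cast(P,c,130)[0]))
c=proj(P,[*(615*xh+75*yh),110])[0].astype(int); y0=max(c[1]-100,0)
cv2.imwrite("pics/w4.png",cv2.convertScaleAbs(cv2.resize(im[y0:y0+200,max(c[0]-200,0):c[0]+200],(800,400),interpolation=cv2.INTER_CUBIC),alpha=1.4)[:,:,::-1])
E
```

```text
28.52 [603.3 128.6 249.5] yaw 5.61 F [0.  0.2 0.3] w 0.111 g 0.0 q [0.01 0.23 1.37 0.   1.54 1.49]
[612.7  71.3]
[410.9 183.4] 207 [613.4 153. ]
[383.3 218.6] 734 [613.9  22.9]
[167.2 296.1] 287 [ 394.2 -340.9]
[188.6 398.9] 377 [ 553.6 -465.5]
[170.  444.8] 2007 [ 578.3 -532.5]
top [311.6 201.9] 189 [613.5 -30.4]
top [290.5 203.7] 147 [613.4  21.1]
top [265.4 205.2] 163 [614.9  82.2]
top [239.1 207.6] 204 [614.4 146.4]
[292.9 216.5] 601 [618.5  91. ]
[222. 217.] 1769 [618.  147.4]
[376.  214.5] 1537 [620.5  25.3]
[444.8 218.4] 1677 [617.6 -30. ]
```

View pics/w4.png

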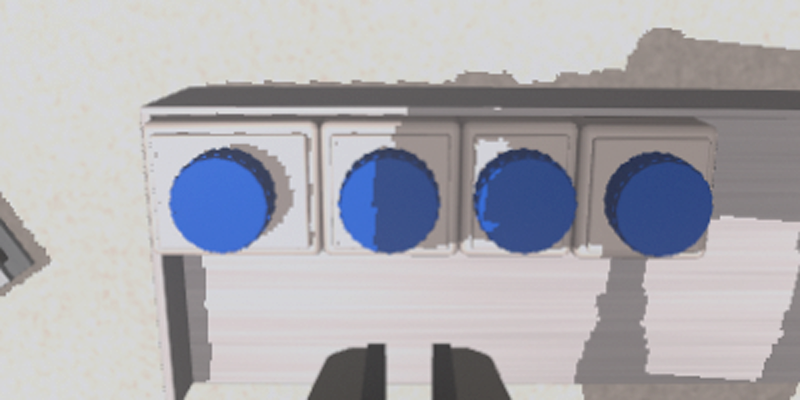

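The picture shows all four jars side by side, square against the upstand and end plate, with no visible gaps (caps at about 220, 388, 525 and 658). I'll re-seat them with light front presses and finish with one side press.

Emit:
play_rows:
  plan:
    - {"turn": [0, 0, 0.2], "translation": [-0.04, 0.05, 0], "claw": 0.7}
    - {"turn": [0, 0, 0.2], "translation": [-0.085, 0.101, 0], "claw": 0.7}
    - {"turn": [0, 0, 0.2], "translation": [-0.085, 0.101, 0.06], "claw": 0.7}
    - {"turn": [0, 0, 0.2], "translation": [-0.085, 0.101, 0.12], "claw": 0.7}
    - {"turn": [0, 0, 0.2], "translation": [-0.085, 0.101, 0.18], "claw": 0.7}
    - {"turn": [0, 0, 0.2], "translation": [-0.085, 0.101, 0.225], "claw": 0.7}
    - {"turn": [0, 0, 0.2], "translation": [-0.075, 0.101, 0.225], "claw": 0.7}
    - {"turn": [0, 0, 0.2], "translation": [-0.06, 0.101, 0.225], "claw": 0.7}
    - {"turn": [0, 0, 0.2], "translation": [-0.045, 0.101, 0.225], "claw": 0.7}
    - {"turn": [0, 0, 0.2], "translation": [-0.045, 0.101, 0.225], "claw": 0.7}

```text
time_s: 29.92
tcp_pos: [572.4, 22.7, 28.4]
ee_rot: [0.0, 0.999, 0.047, 0.003]
wrist_force: [0.3, 0.5, 0.4]
width: 0.151
grip_force: 0.0
```

```bash
python3 -c "
from h import *
show();print(uv(manip.state()['tcp_pos']))"
```

```text
29.93 [572.4  22.7  28.4] yaw 5.36 F [0.3 0.5 0.4] w 0.151 g 0.0 q [-0.17  0.31  1.73  0.    1.1   1.31]
[572.  -31.3]
```

Emit:
play_rows:
  plan:
    - {"turn": [0, 0, 0], "translation": [0.004, 0, 0], "claw": 0.7}
    - {"turn": [0, 0, 0], "translation": [0.008, 0, 0], "claw": 0.7}
    - {"turn": [0, 0, 0], "translation": [0.009, 0, 0], "claw": 0.7}
    - {"turn": [0, 0, 0], "translation": [0.009, 0, 0], "claw": 0.7}

```text
time_s: 30.42
tcp_pos: [575.1, 23.5, 25.8]
ee_rot: [0.0, 0.999, 0.047, -0.003]
wrist_force: [-11.1, -2.4, 10.2]
width: 0.147
grip_force: 6.0
```

Emit:
play_rows:
  plan:
    - {"turn": [0, 0, 0], "translation": [-0.015, 0, 0], "claw": 0.7}
    - {"turn": [0, 0, 0], "translation": [-0.015, -0.03, 0], "claw": 0.7}
    - {"turn": [0, 0, 0], "translation": [-0.015, -0.055, 0], "claw": 0.7}
    - {"turn": [0, 0, 0], "translation": [-0.015, -0.055, 0], "claw": 0.7}
    - {"turn": [0, 0, 0], "translation": [-0.006, -0.055, 0], "claw": 0.7}
    - {"turn": [0, 0, 0], "translation": [0, -0.055, 0], "claw": 0.7}
    - {"turn": [0, 0, 0], "translation": [0, -0.055, 0], "claw": 0.7}

```text
time_s: 31.3
tcp_pos: [569.8, 77.4, 25.5]
ee_rot: [0.0, 0.999, 0.046, -0.005]
wrist_force: [-14.5, -1.5, 13.1]
width: 0.147
grip_force: 7.7
```

Emit:
play_rows:
  plan:
    - {"turn": [0, 0, 0], "translation": [-0.015, 0, 0], "claw": 0.7}
    - {"turn": [0, 0, 0], "translation": [-0.015, -0.03, 0], "claw": 0.7}
    - {"turn": [0, 0, 0], "translation": [-0.015, -0.055, 0], "claw": 0.7}
    - {"turn": [0, 0, 0], "translation": [-0.015, -0.055, 0], "claw": 0.7}
    - {"turn": [0, 0, 0], "translation": [-0.006, -0.055, 0], "claw": 0.7}
    - {"turn": [0, 0, 0], "translation": [0, -0.055, 0], "claw": 0.7}
    - {"turn": [0, 0, 0], "translation": [0, -0.055, 0], "claw": 0.7}

```text
time_s: 32.17
tcp_pos: [564.5, 131.8, 25.4]
ee_rot: [0.001, 0.999, 0.046, -0.005]
wrist_force: [-14.9, -1.4, 11.5]
width: 0.151
grip_force: 8.3
```

Emit:
play_rows:
  plan:
    - {"turn": [0, 0, 0], "translation": [-0.015, 0, 0], "claw": 0.7}
    - {"turn": [0, 0, 0], "translation": [-0.015, -0.035, 0], "claw": 0.7}
    - {"turn": [0, 0, 0], "translation": [-0.015, -0.068, 0], "claw": 0.7}
    - {"turn": [0, 0, 0], "translation": [-0.015, -0.068, 0], "claw": 0.7}
    - {"turn": [0, 0, 0], "translation": [-0.006, -0.068, 0], "claw": 0.7}
    - {"turn": [0, 0, 0], "translation": [0, -0.068, 0], "claw": 0.7}
    - {"turn": [0, 0, 0], "translation": [0, -0.068, 0], "claw": 0.7}

```text
time_s: 33.05
tcp_pos: [557.9, 199.3, 25.3]
ee_rot: [0.001, 0.999, 0.046, -0.005]
wrist_force: [-16.9, -2.5, 13.0]
width: 0.152
grip_force: 8.7
```

```bash
python3 -c "
from h import *
show();print(uv(manip.state()['tcp_pos']))"
```

```text
33.05 [557.9 199.3  25.3] yaw 5.27 F [-16.9  -2.5  13. ] w 0.152 g 8.7 q [ 0.14  0.37  1.66 -0.    1.12  1.62]
[574.2 145.9]
```

Emit:
play_rows:
  plan:
    - {"turn": [0, 0, -0.1], "translation": [-0.04, 0, 0], "claw": 0.7}
    - {"turn": [0, 0, -0.1], "translation": [-0.04, 0.06, 0], "claw": 0.7}
    - {"turn": [0, 0, -0.1], "translation": [-0.04, 0.12, 0], "claw": 0.7}
    - {"turn": [0, 0, -0.1], "translation": [-0.04, 0.18, 0], "claw": 0.7}
    - {"turn": [0, 0, -0.1], "translation": [-0.04, 0.24, 0], "claw": 0.7}
    - {"turn": [0, 0, -0.1], "translation": [-0.04, 0.262, 0], "claw": 0.7}
    - {"turn": [0, 0, -0.1], "translation": [-0.04, 0.262, 0], "claw": 0.7}
    - {"turn": [0, 0, -0.1], "translation": [0, 0.262, 0], "claw": 0.7}
    - {"turn": [0, 0, -0.1], "translation": [0.037, 0.262, 0], "claw": 0.7}
    - {"turn": [0, 0, -0.1], "translation": [0.037, 0.262, 0], "claw": 0.7}

```text
time_s: 34.3
tcp_pos: [624.4, -55.5, 25.4]
ee_rot: [0.0, 0.999, 0.048, 0.001]
wrist_force: [-0.8, 0.0, -0.4]
width: 0.151
grip_force: 0.0
```

Emit:
play_rows:
  plan:
    - {"turn": [0, 0, 0], "translation": [0, -0.01, 0], "claw": 0.7}
    - {"turn": [0, 0, 0], "translation": [0, -0.018, 0], "claw": 0.7}
    - {"turn": [0, 0, 0], "translation": [0, -0.021, 0], "claw": 0.7}
    - {"turn": [0, 0, 0], "translation": [0, -0.024, 0], "claw": 0.7}
    - {"turn": [0, 0, 0], "translation": [0, -0.024, 0], "claw": 0.7}

```text
time_s: 34.92
tcp_pos: [620.3, -32.5, 25.6]
ee_rot: [0.0, 0.999, 0.047, 0.0]
wrist_force: [0.8, -0.3, -0.5]
width: 0.152
grip_force: 0.0
```

```bash
python3 -c "
from h import *
show();print(uv(manip.state()['tcp_pos']))"
```

```text
34.92 [620.3 -32.5  25.6] yaw 5.42 F [ 0.8 -0.3 -0.5] w 0.152 g 0.0 q [-0.25  0.43  1.58 -0.    1.13  1.23]
[614.5 -90.7]
```

Emit:
play_rows:
  plan:
    - {"turn": [0, 0, 0], "translation": [0, -0.003, 0], "claw": 0.7}
    - {"turn": [0, 0, 0], "translation": [0, -0.005, 0], "claw": 0.7}
    - {"turn": [0, 0, 0], "translation": [0, -0.006, 0], "claw": 0.7}

```text
time_s: 35.3
tcp_pos: [619.8, -26.5, 25.4]
ee_rot: [-0.0, 0.999, 0.047, -0.0]
wrist_force: [0.4, -0.5, -0.7]
width: 0.15
grip_force: 0.0
```

Emit:
play_rows:
  plan:
    - {"turn": [0, 0, 0], "translation": [0, -0.002, 0], "claw": 0.7}
    - {"turn": [0, 0, 0], "translation": [0, -0.003, 0], "claw": 0.7}
    - {"turn": [0, 0, 0], "translation": [0, -0.003, 0], "claw": 0.7}

```text
time_s: 35.67
tcp_pos: [619.9, -25.5, 25.6]
ee_rot: [0.001, 0.999, 0.047, 0.0]
wrist_force: [-0.1, -5.6, -0.8]
width: 0.151
grip_force: 3.0
```

```bash
python3 -c "
from h import *
show();print(uv(manip.state()['tcp_pos']))"
```

```text
35.67 [619.9 -25.5  25.6] yaw 5.41 F [-0.1 -5.6 -0.8] w 0.151 g 3.0 q [-0.23  0.43  1.59 -0.    1.13  1.24]
[614.7 -83.7]
```

Emit:
play_rows:
  plan:
    - {"turn": [0, 0, 0], "translation": [0, -0.002, 0], "claw": 0.7}
    - {"turn": [0, 0, 0], "translation": [0, -0.003, 0], "claw": 0.7}
    - {"turn": [0, 0, 0], "translation": [0, -0.003, 0], "claw": 0.7}

```text
time_s: 36.05
tcp_pos: [620.0, -25.6, 25.9]
ee_rot: [0.004, 0.999, 0.047, 0.0]
wrist_force: [0.2, -15.3, -1.1]
width: 0.152
grip_force: 7.4
```

Emit:
play_rows:
  plan:
    - {"turn": [0, 0, 0], "translation": [0, 0.02, 0], "claw": 0.7}
    - {"turn": [0, 0, 0], "translation": [0, 0.04, 0], "claw": 0.7}
    - {"turn": [0, 0, 0], "translation": [0, 0.04, -0.06], "claw": 0.7}
    - {"turn": [0, 0, 0], "translation": [0, 0.04, -0.12], "claw": 0.7}
    - {"turn": [0, 0, 0], "translation": [0, -0.02, -0.18], "claw": 0.7}
    - {"turn": [0, 0, 0], "translation": [0, -0.08, -0.225], "claw": 0.7}
    - {"turn": [0, 0, 0], "translation": [0, -0.14, -0.225], "claw": 0.7}
    - {"turn": [0, 0, 0], "translation": [0, -0.155, -0.225], "claw": 0.7}
    - {"turn": [0, 0, 0], "translation": [0, -0.155, -0.225], "claw": 0.7}

```text
time_s: 37.17
tcp_pos: [604.7, 135.9, 251.4]
ee_rot: [-0.0, 0.999, 0.049, 0.001]
wrist_force: [-0.2, 0.3, -0.4]
width: 0.151
grip_force: 0.0
```

```bash
python3 st.py
python3 - <<'E'
from h import *
s=manip.state(); im=manip.read_camera("wrist"); P=pose("wrist",s); sc=manip.read_camera("scene")
for c,a in caps(im,300): print(c,a,uv(cast(P,c,130)[0]))
c=proj(P,[*(615*xh+75*yh),110])[0].astype(int); y0=max(c[1]-75,0)
a=cv2.resize(im[y0:y0+150,max(c[0]-200,0):c[0]+200],(800,300),interpolation=cv2.INTER_CUBIC)
b=cv2.resize(sc[80:480,90:490],(400,300))
d=cv2.resize(sc[150:300,280:480],(400,300))
m=np.vstack([a,np.hstack([b,d])])
cv2.imwrite("pics/f.png",cv2.convertScaleAbs(m,alpha=1.4)[:,:,::-1])
E
```

```text
37.17 [604.7 135.9 251.4] yaw 5.64 F [-0.2  0.3 -0.4] w 0.151 g 0.0 q [0.03 0.24 1.36 0.   1.54 1.5 ]
[614.9  78.4]
[410.9 183.3] 204 [613.3 153.4]
[390.3 209.7] 443 [613.8  53.9]
[371.5 233.5] 260 [614.  -26.2]
[167.3 296. ] 287 [ 394.2 -340.7]
[188.7 398.9] 376 [ 553.7 -465.5]
[169.8 444.8] 1978 [ 578.1 -532.7]
top [311.5 201.2] 189 [615.3 -30.3]
top [289.2 203.2] 185 [614.9  24.2]
top [263.6 205.5] 107 [614.5  86.6]
top [239.  207.6] 204 [614.4 146.6]
[227.9 219.2] 1778 [618.1 147.2]
[382.7 215.7] 1403 [620.9  24.2]
[450.1 218.6] 1661 [618.7 -30. ]
[295.6 218.1] 365 [618.9  93.3]
```

View pics/f.png

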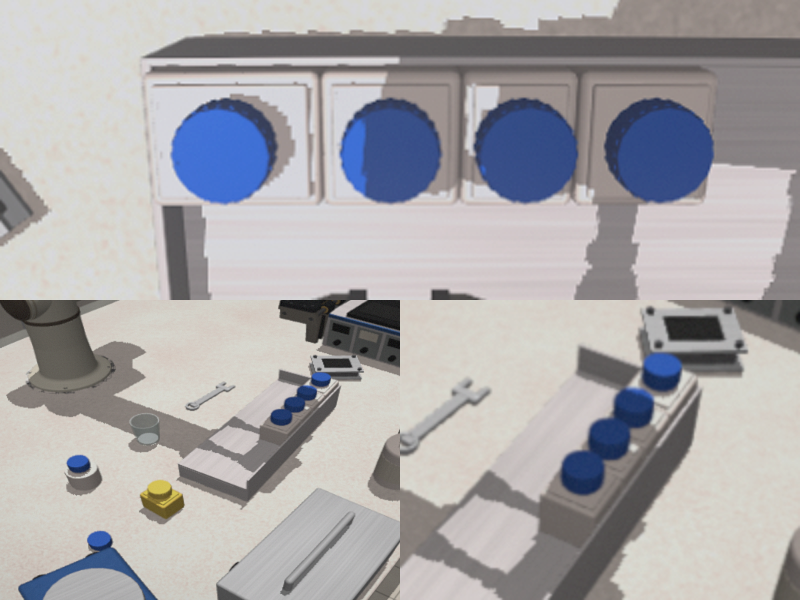

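The final views show four upright jars packed square in the corner (caps at 224, 391, 526 and 659 in the top panel). The round jar, beaker, wrench, cell, yellow jar and spare cap look undisturbed. Handing in.

```bash
python3 -c "
from rig import manip
print(manip.finish_job())"
```

```text
the job is handed in; nothing more can be done
None
```

The job is handed in (no verdict was shown): the last pictures show the four jars upright and square in one row, backs to the upstand and packed against the left end plate with the bench jar last on the right, everything else apparently where it was, at about 37 s of the 70 s limit; before the proper grip, the fingers briefly closed on the bench jar's cap because they end about 38 mm short of the reported tool point.

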